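Turn a tray of power modules over into its matching tray

TASK

The six power modules in the pocketed tray on the left leaf of the V cradle have to be turned over, copper side up, into the matching empty tray. Lay the empty tray face-down on the full one, edges flush, then gently turn the closed pair over as one and set it down, edges still flush, in the middle of the right leaf, fully down in the V of the cradle. Then lift the emptied tray off the top and lay it flat on a free place on the bench, leaving the filled tray in the cradle and everything else where it is.

Things in the scene. Friction and masses are not known exactly. Their poses are not given: they have to be found in the camera images.
- cradle: Fixed bare-aluminium V cradle on the bench mat (mat top at world z = 2 mm). Origin: centre of its underside, z up. Base plate 100 x 130 x 8 mm. Two flat leaves rise at 45 degrees from a valley line along its x axis: the left leaf rises towards its +y, the right leaf towards its -y. Slippery: friction about 0.2 against the trays.
- valley (a point): Middle of the cradle's valley line, 62 mm above the cradle's origin; axes as the cradle. The leaves meet here at a right angle, so a tray lying on one leaf stands with its lower short edge on the other leaf and slides down to it by itself.
- left_leaf (a point): Centre of the left leaf's upper face; axes as the cradle. Each leaf is 40 mm wide (along x), 62 mm long up the slope from the valley line, 5 mm thick.
- right_leaf (a point): Centre of the right leaf's upper face; axes as the cradle.
- full_tray_centre (a point): Centre (half-way up its thickness) of the full tray: loose grey tray 60 (x) x 90 (y) x 12 mm (z), 70 g, 2 x 3 drafted pockets about 23 x 23 mm, 4.6 mm deep, smooth and slippery inside, +z its open side. It starts open side up on the left leaf, y up the slope, x along the valley, centre 45 mm up from the valley line and 6 mm off the leaf; it overhangs the leaf by 10 mm on each side and 28 mm at the top.
- empty_tray_centre (a point): Centre (half-way up its thickness) of the empty tray: same make and size as the full one (60 x 90 x 12 mm, +z its open side, 70 g). It starts face-down, flat on the mat, left or right of the cradle, turned up to 35 degrees; its plain back with a faint cross rib is up, 14 mm above z = 0.
- parts_tray: Bystander, not to be disturbed: a smaller tray (50 x 70 x 16 mm, two pockets, open side up) on the mat on the side of the cradle opposite to the empty tray. Origin: centre of its underside.
- module1_centre (a point): Centre of a power module, 20 x 20 x 4 mm, 12 g, black with a copper pad on its underside (its -z face). At the start it lies in a pocket of the full tray, just below the rim, copper down.
- module2_centre (a point): Centre of another such module.
- module3_centre (a point): Centre of another such module.
- module4_centre (a point): Centre of another such module.
- module5_centre (a point): Centre of another such module.
- module6_centre (a point): Centre of another such module.
- circuit_board: Bystander, not to be disturbed: green circuit board 130 x 100 mm, up to 13 mm high, on the mat. Origin: underside.
- screwdriver: Bystander, not to be disturbed: screwdriver 170 mm long, on the mat. Origin: underside.
- tweezers: Bystander, not to be disturbed: steel tweezers 120 mm long, on the mat. Origin: underside.
- solder_spool: Bystander, not to be disturbed: aluminium spool, 56 mm across, 45 mm high, on the mat. Origin: underside.
- flux_jar: Bystander, not to be disturbed: amber jar 48 mm across, 60 mm high, on the mat. Origin: underside.
- meter: Bystander: black hand meter 150 x 80 x 36 mm, fixed to the bench. Origin: underside.
Not all that is in view belongs to the job. Leave any green look-alike of the part that bears full_tray_centre alone.

How it is judged:
By the outcome, as a careful person would: the job done as asked, in the order asked, and still so for the second after the job is handed in, with the robot touching nothing.
It also fails if it takes over 72 s, if anything falls off the work surface, if the arm or the gripper's body presses on something with over 40 N, if the wrist force passes 120 N, or if a joint passes its speed limit or range.

ROBOT

A 6-joint arm with a two-finger parallel gripper is mounted at the origin on the work surface. World frame = base frame: x ahead of the robot, y to its left, z up, the work surface at z = 0. Lengths are in m, angles in degrees, forces in N, time in s.
With the tool pointing down it reaches from about 0.4 to 0.825 m from the base axis. Payload 7 kg.
Tool frame: the origin (TCP) lies at the very end of the fingers, on their centre line; the grasp point (between the pads) lies 19 mm behind it (ctrl.pinch_z is the distance from the TCP to the grasp point, in m); z points along the fingers, x is the direction in which the jaws open and shut, and the axes are right-handed (so a half turn about z gives the same grasp; the last joint's range is limited). The gripper opens to 88 mm and grips with 3 to 60 N. Pads are 19 mm wide; open, the fingers measure 130 mm over their backs; the gripper's body (78 mm by 193 mm) begins 47 mm behind the grasp point.
Start: joints at [-60.499, 20.546, 0.682, 0, -70.136, -16.507], TCP at [0.152, -0.658, 0.227] pointing down, gripper open.
Joint ranges: [-176.03, 176.03], [-82.01, 121.73], [-58.28, 71.71], [-173.87, 95.51], [-174.79, -0.11], [-173.66, 173.66]. Speed limits (degrees/s): [136.94, 136.94, 172.46, 180, 180, 180].

INTERFACE

Orientations are given as [roll, pitch, yaw] about the fixed x, y, z axes, in that order (R = Rz(yaw) Ry(pitch) Rx(roll)).
In Python, from plant import ctrl gives the robot as it stands.
- The arm moves only by the tool carry_out, never from a script. Its argument "increments" is a list of rows, each a list of 7 numbers: the turn, a rotation vector about the world's x, y, z in degrees, then the shift along the world's x, y, z in mm, then the closure, from 0 (fully open) to 1 (shut). In form: [[ax, ay, az, dx, dy, dz, grip], ...]. A call has 1 to 20 rows; each row is the pose to reach, as a shift and turn from the pose commanded when the call began; what a row does not reach only later rows make up. A row lasts 1/8 s, in which the tool goes at most 62.5 mm and 10.7 degrees, less where a joint would pass 70% of its speed; a pose out of reach is approached as far as the arm can. A call with a gripper value outside its range is refused whole. The fingers move at their own pace and stop on an object; the grip force is fixed at half the most. Time passes only in rows, so rows that repeat a pose let the fingers close. It gives the time, the measured TCP pose, the force and the opening at its end, in the units of the state.
- ctrl.get_obs(): the state, without advancing time (a new reading comes with each control period).
- ctrl.snapshot(name): name is "side" or "top" or "wrist"; returns a dict with "pixels" (400x640x3 uint8, blue, green, red), "intrinsics" (3x3 intrinsics, pixels), "rvec" (rotation vector, rad) and "tvec" (3), from world to camera coordinates, as OpenCV has them; the wrist camera has in their place "hand_eye" (4x4, takes a point from camera to tool coordinates, whose origin is the TCP and whose axes are the tool frame's). Camera axes: x right, y down, z forward; pixel columns grow to the right and rows downward; lengths in m; the calibration is good to about 2 mm. The wrist camera is an equidistant fisheye: a pixel r from the principal point sees the ray r / f radians off the axis. A picture is of the moment at which its call begins: read the wrist's pose just before it. There is no depth.
- ctrl.close_job(): hands the job in, once; it reports no verdict.
Trained networks look in a picture, given as the dict that the camera call returned (one of the last four; its "shot" number tells which), for a name from the list of things; names that differ only in an ending like _2 or _b are one class to them, and where a whole thing is asked for, a point or a joint stands for the part that bears it (a point fixed in the world has none). Each returns a list of dicts, best first, with "confidence" (0 to 1); they miss things now and then, are a little off and sometimes report something else, mostly with a low value. They report only what shows in the picture. A call takes as long as a camera call. They do not tell look-alikes from the thing itself.
- ctrl.search_frame(picture, label): "centre" ([x, y, z] in m, in world coordinates, good to about 4 mm: the middle of the surface that is visible of it).
- ctrl.outline_of(picture, label): "pixels" (400x640 bool, what is visible of it).
The state is a dict: "clock": time; "joint_pos": joint angles; "qvel": joint speeds; "tau": joint torques, N m; "tool_pos": TCP position; "orientation": TCP orientation; "force": force on the tool from outside, world axes, zero at the start; "moment": the same for the moment, N m; "opening": finger opening in m.
Only numpy, scipy, OpenCV 4.12 (cv2) and the standard library are available. Lean on these libraries where they do the work, as an engineer would, in place of code of your own. Each camera call takes 0.05 s, during which the arm holds its last target. There are 200 camera calls.

## Working session

There is one attempt and no reset: what is moved stays moved. The work goes in short steps, Python scripts to look and compute and a tool call to move; the robot and the scene stay as the last step left them, time stands still between calls to the robot, and variables do not carry over. Pictures are saved under pics/ and viewed, about 8 in all and at most 12, crops included, and the job is handed in when it is done.

Besides the shell and the picture viewer there is one more tool, called after "Request:" as name([rows], argument=value, ...), one row to a line, values as JSON. carry_out: Moves the arm, as the interface text tells. Its arguments: {"type":"object","properties":{"increments":{"type":"array"}},"required":["increments"]}

```bash
mkdir -p pics; ls; cat > h.py <<'E'
import numpy as np, cv2
from plant import ctrl
from scipy.spatial.transform import Rotation as R
def snap(n,f=None):
    p=ctrl.snapshot(n)
    if f: cv2.imwrite('pics/'+f,p['pixels'])
    return p
def proj(p,X):
    return cv2.projectPoints(np.array(X,float).reshape(-1,1,3),p['rvec'],p['tvec'],p['intrinsics'],None)[0].reshape(-1,2)
def onplane(p,uv,z):
    Rm=cv2.Rodrigues(np.array(p['rvec'],float))[0];t=np.array(p['tvec']).ravel();c=-Rm.T@t
    uv=np.atleast_2d(uv).astype(float);d=np.c_[uv,np.ones(len(uv))]@np.linalg.inv(p['intrinsics']).T@Rm
    return c+d*((z-c[2])/d[:,2])[:,None]
E
python3 - <<'E'
from h import *
for n in('top','side'):
    p=snap(n,n+'0.png')
    for l in ['cradle','valley','left_leaf','right_leaf','full_tray_centre','empty_tray_centre','parts_tray','module1_centre','circuit_board','screwdriver','tweezers','solder_spool','flux_jar','meter']:
        try:
            r=ctrl.search_frame(p,l)
            print(n,l,[(np.round(np.array(d['centre']),3).tolist(),round(d['confidence'],2),proj(p,d['centre'])[0].round().tolist()) for d in r[:7]])
        except Exception as e: print(l,e)
print(ctrl.get_obs())
a=cv2.imread('pics/top0.png');b=cv2.imread('pics/side0.png')
E
```

```text
pics
top cradle [([0.524, -0.036, 0.004], 0.9, [336.0, 225.0])]
top valley [([0.524, -0.044, 0.007], 0.78, [338.0, 225.0])]
top left_leaf [([0.529, -0.042, 0.009], 0.64, [337.0, 223.0])]
top right_leaf [([0.54, 0.018, 0.116], 0.73, [317.0, 214.0]), ([0.747, -0.032, 0.008], 0.15, [332.0, 153.0])]
top full_tray_centre [([0.427, -0.141, 0.016], 0.9, [373.0, 257.0]), ([0.402, 0.182, 0.009], 0.81, [261.0, 268.0]), ([0.543, 0.018, 0.116], 0.76, [317.0, 213.0]), ([0.388, -0.008, 0.018], 0.7, [327.0, 272.0]), ([0.53, 0.025, 0.126], 0.17, [314.0, 217.0])]
top empty_tray_centre [([0.481, -0.279, 0.014], 0.66, [419.0, 238.0])]
top parts_tray [([0.525, 0.232, 0.008], 0.76, [244.0, 226.0]), ([0.545, 0.019, 0.117], 0.7, [317.0, 212.0]), ([0.786, 0.18, 0.008], 0.34, [263.0, 142.0]), ([0.478, -0.276, 0.017], 0.32, [419.0, 239.0])]
top module1_centre []
top circuit_board [([0.786, 0.18, 0.007], 0.82, [263.0, 142.0])]
top screwdriver [([0.705, -0.23, 0.024], 0.6, [399.0, 164.0]), ([0.526, 0.234, 0.009], 0.21, [244.0, 226.0])]
top tweezers [([0.748, -0.033, 0.009], 0.5, [333.0, 152.0])]
top solder_spoo
[... 1209 characters left out ...]
er [([0.634, 0.431, 0.032], 0.6, [277.0, 326.0])]
{'clock': 1.5, 'joint_pos': array([-6.04974726e+01,  2.05461069e+01,  6.81402816e-01, -1.12916223e-04,
       -7.01362042e+01, -1.65067405e+01]), 'qvel': array([-0.01742803, -0.07402855, -0.01788145,  0.03219791, -0.00643266,
       -0.03446483]), 'tau': array([ 1.92917646e-04, -5.82383215e+01,  2.93300039e+01,  7.00250968e+00,
        1.22994283e-02, -2.64532707e-05]), 'tool_pos': array([ 0.1517657 , -0.65768764,  0.22655952]), 'orientation': array([-1.79999844e+02, -9.01086736e-04,  1.02995749e+02]), 'force': array([-0.39033836, -0.89763518, -0.02980119]), 'moment': array([0.01027089, 0.00682696, 0.00960273]), 'opening': 0.0879707672129644}
```

View pics/top0.png

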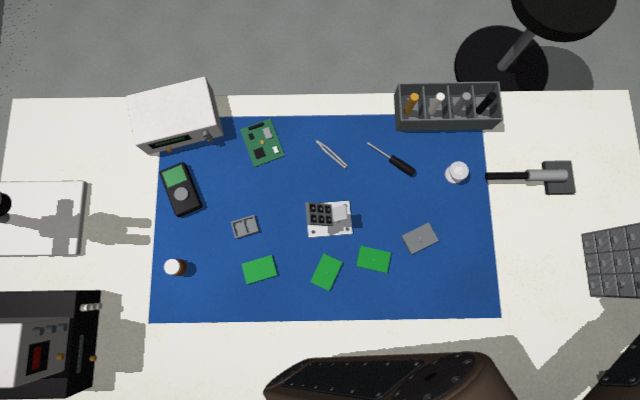

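View pics/side0.png

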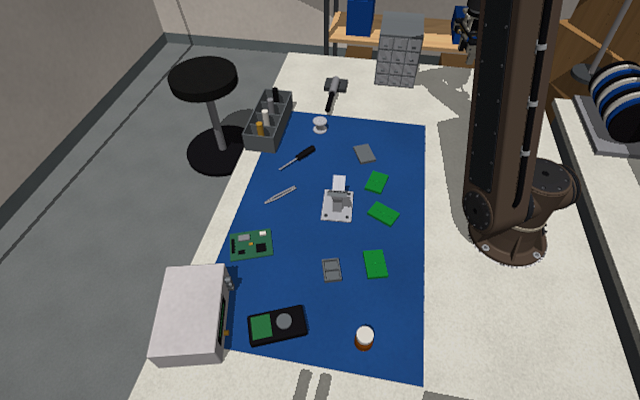

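The top view shows the grey six-pocket full tray at (317,213) on the cradle's left leaf. The grey face-down tray at (420,238) should be the empty one. The three green plates at (260,269), (326,272) and (374,260) are look-alikes to leave alone. I'll confirm this in one enlarged crop and get the coarse yaw angles.

```bash
python3 - <<'E'
from h import *
p=snap('top')
im=p['pixels']
for l in['empty_tray_centre','cradle','parts_tray']:
    r=ctrl.outline_of(p,l)
    for d in r[:2]:
        m=d['pixels'].astype(np.uint8);c=np.argwhere(m)[:,::-1]
        if len(c)<5: continue
        w=onplane(p,c,0.014 if 'empty' in l else .01)[:,:2]
        (cx,cy),(a,b),ang=cv2.minAreaRect((w*1000).astype(np.float32))
        print(l,d['confidence'],len(c),cx,cy,a,b,ang)
c=cv2.resize(im[190:290,230:450],None,fx=3.6,fy=3.6,interpolation=cv2.INTER_CUBIC)
cv2.imwrite('pics/crop1.png',c)
w=ctrl.snapshot('wrist');print(w['intrinsics'],w['hand_eye'])
E
```

```text
empty_tray_centre 0.8 673 480.3606262207031 -280.38189697265625 61.91547393798828 96.70419311523438 26.599645614624023
cradle 0.91 843 543.2924194335938 -17.443763732910156 98.3558349609375 127.25682067871094 5.857249736785889
parts_tray 0.86 460 524.7818603515625 231.577880859375 54.18318557739258 75.94070434570312 16.474082946777344
[[309.70691629   0.         317.28981544]
 [  0.         309.70691629 199.99017972]
 [  0.           0.           1.        ]] [[ 9.99999897e-01  1.00419949e-04 -4.42367211e-04 -3.29672809e-05]
 [ 3.38676851e-05  9.55939433e-01  2.93563962e-01 -7.94722508e-02]
 [ 4.52355939e-04 -2.93563946e-01  9.55939331e-01 -1.59109439e-01]
 [ 0.00000000e+00  0.00000000e+00  0.00000000e+00  1.00000000e+00]]
```

View pics/crop1.png

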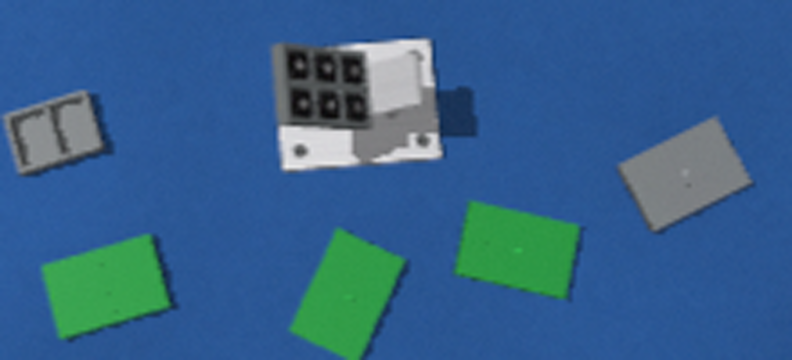

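The crop confirms it: the grey six-pocket tray on the cradle is the full one, and the grey plate with the small mark on its back, at about (420,238) in the full frame, is the empty one. The three green plates are decoys and the two-pocket grey box at (244,226) is parts_tray. I'm moving above the empty tray.

Request:
carry_out([
  [0,0,103.6,328,378,-40,0],
  [0,0,103.6,328,378,-40,0],
  [0,0,103.6,328,378,-40,0],
  [0,0,103.6,328,378,-40,0],
  [0,0,103.6,328,378,-40,0],
  [0,0,103.6,328,378,-40,0],
  [0,0,103.6,328,378,-40,0],
  [0,0,103.6,328,378,-40,0],
  [0,0,103.6,328,378,-40,0],
  [0,0,103.6,328,378,-40,0],
  [0,0,103.6,328,378,-40,0],
  [0,0,103.6,328,378,-40,0],
  [0,0,103.6,328,378,-40,0],
  [0,0,103.6,328,378,-40,0],
])

```text
clock: 3.5
tool_pos: [0.4796, -0.2799, 0.1866]
orientation: [-180.0, 0.0, -153.5]
force: [-0.3, -0.2, 1.0]
opening: 0.0877
```

```bash
cat >> h.py <<'E'
def wsnap():
    o=ctrl.get_obs();p=ctrl.snapshot('wrist')
    T=np.eye(4);T[:3,:3]=R.from_euler('xyz',o['orientation'],degrees=True).as_matrix();T[:3,3]=o['tool_pos']
    p['T']=T@p['hand_eye'];return p
def wproj(p,X):
    X=np.atleast_2d(X);Ti=np.linalg.inv(p['T']);c=X@Ti[:3,:3].T+Ti[:3,3]
    rho=np.hypot(c[:,0],c[:,1]);th=np.arctan2(rho,c[:,2]);K=p['intrinsics']
    s=np.where(rho>1e-9,th/np.maximum(rho,1e-9),0)
    return np.c_[K[0,0]*s*c[:,0]+K[0,2],K[1,1]*s*c[:,1]+K[1,2]]
def rectify(p,O,ex,ey,w,h,mpp):
    "ortho image: pixel (j,i) -> O+ex*(j-w/2)*mpp-ey*(i-h/2)*mpp"
    j,i=np.meshgrid(np.arange(w),np.arange(h))
    X=np.array(O)+np.outer((j.ravel()-w/2)*mpp,ex)-np.outer((i.ravel()-h/2)*mpp,ey)
    uv=wproj(p,X).astype(np.float32).reshape(h,w,2)
    return cv2.remap(p['pixels'],uv[...,0],uv[...,1],cv2.INTER_LINEAR)
def wrays(p,uv):
    K=p['intrinsics'];d=np.atleast_2d(uv).astype(float)-[K[0,2],K[1,2]];r=np.hypot(*d.T)/K[0,0];a=np.arctan2(d[:,1],d[:,0])
    v=np.c_[np.sin(r)*np.cos(a),np.sin(r)*np.sin(a),np.cos(r)]
    return p['T'][:3,3],v@p['T'][:3,:3].T
def wplane(p,uv,P,n):
    c,v=wrays(p,uv);P=np.array(P);n=np.array(n);return c+v*(((P-c)@n)/(v@n))[:,None]
E
python3 - <<'E'
from h import *
p=wsnap();cv2.imwrite('pics/w1.png',p['pixels'])
for l in['empty_tray_centre','cradle']:
    for d in ctrl.outline_of(p,l)[:2]:
        c=np.argwhere(d['pixels'])[:,::-1]
        w=wplane(p,c,[0,0,.014 if 'empty' in l else .01],[0,0,1])[:,:2]
        print(l,d['confidence'],len(c),c.mean(0),cv2.minAreaRect((w*1000).astype(np.float32)))
E
```

```text
empty_tray_centre 0.66 4285 [315.24900817 176.7537923 ] ((482.9800720214844, -281.4737854003906), (59.376224517822266, 91.08907318115234), 25.977598190307617)
cradle 0.9 477 [225.39832285 317.37106918] ((508.8104248046875, -48.04743576049805), (73.98428344726562, 24.437694549560547), 88.7894058227539)
```

View pics/w1.png

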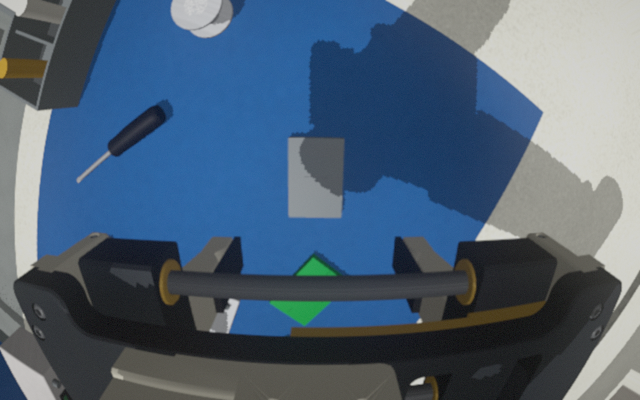

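The wrist view shows the empty tray square to the jaws at (315,177), at (483.0, -281.5) mm with yaw 26.0°, and its measured size of 59.4 x 91.1 mm fits. I'm gripping it about 5 mm off centre, towards the end that will be uphill.

Request:
carry_out([
  [0,0,-0.5,0.8,3.8,-50,0],
  [0,0,-0.5,0.8,3.8,-100,0],
  [0,0,-0.5,0.8,3.8,-140,0],
  [0,0,-0.5,0.8,3.8,-165,0],
  [0,0,-0.5,0.8,3.8,-176,0],
  [0,0,-0.5,0.8,3.8,-181.5,0],
  [0,0,-0.5,0.8,3.8,-181.5,0],
  [0,0,-0.5,0.8,3.8,-181.5,1],
  [0,0,-0.5,0.8,3.8,-181.5,1],
  [0,0,-0.5,0.8,3.8,-181.5,1],
  [0,0,-0.5,0.8,3.8,-181.5,1],
  [0,0,-0.5,0.8,3.8,-181.5,1],
  [0,0,-0.5,0.8,3.8,-181.5,1],
  [0,0,-0.5,0.8,3.8,-170,1],
  [0,0,-0.5,0.8,3.8,-140,1],
  [0,0,-0.5,0.8,3.8,-90,1],
  [0,0,-0.5,0.8,3.8,-40,1],
  [0,0,-0.5,0.8,3.8,10,1],
  [0,0,-0.5,0.8,3.8,13.4,1],
])

```text
clock: 6.02
tool_pos: [0.4826, -0.2766, 0.2048]
orientation: [-179.7, 0.3, -153.9]
force: [-0.1, 0.4, -1.7]
opening: 0.0597
```

Request:
carry_out([
  [0,0,-3,8,30,45,1],
  [0,0,-6,16,80,80,1],
  [0,0,-10,25,140,95,1],
  [0,0,-14,35,200,95,1],
  [0,0,-18,45,260,95,1],
  [0,0,-21,52,310,95,1],
  [0,0,-21,58,350,95,1],
  [0,0,-21,60,367,95,1],
  [0,0,-21,60,367,95,1],
  [0,0,-21,60,367,95,1],
])

```text
clock: 7.28
tool_pos: [0.5402, 0.0903, 0.2947]
orientation: [-180.0, -0.0, -174.9]
force: [-0.6, -0.4, -0.9]
opening: 0.0601
```

```bash
python3 - <<'E'
from h import *
p=wsnap();cv2.imwrite('pics/w2.png',cv2.resize(p['pixels'][0:260,150:490],None,fx=2.2,fy=2.2,interpolation=cv2.INTER_CUBIC))
cv2.imwrite('pics/w2raw.png',p['pixels']);np.savez('w2.npz',T=p['T'],K=p['intrinsics'])
print(ctrl.get_obs()['joint_pos'].round(1))
for l in['full_tray_centre','cradle']:
    for d in ctrl.outline_of(p,l)[:3]:
        c=np.argwhere(d['pixels'])[:,::-1]
        print(l,d['confidence'],len(c),c.mean(0),cv2.boundingRect(c.astype(np.int32)))
    print([(d['centre'],d['confidence']) for d in ctrl.search_frame(p,l)])
E
```

```text
[ 30.    6.3  -9.1   0.  -74.5 -24.9]
full_tray_centre 0.93 2073 [320.79739508 114.38398456] (291, 79, 60, 65)
full_tray_centre 0.8 1521 [400.21170283 224.0243261 ] (377, 201, 43, 55)
full_tray_centre 0.68 2342 [423.59350982 109.04312553] (390, 76, 67, 66)
[([0.4014, 0.1695, 0.0102], 0.93), ([0.427, -0.1317, 0.011], 0.8), ([0.5379, 0.0226, 0.1183], 0.71), ([0.3969, -0.0107, 0.0102], 0.58)]
cradle 0.97 3311 [320.20930233  71.79704017] (285, 43, 72, 91)
[([0.5462, -0.0423, 0.0094], 0.89), ([0.5359, 0.0082, 0.1004], 0.29)]
```

View pics/w2.png

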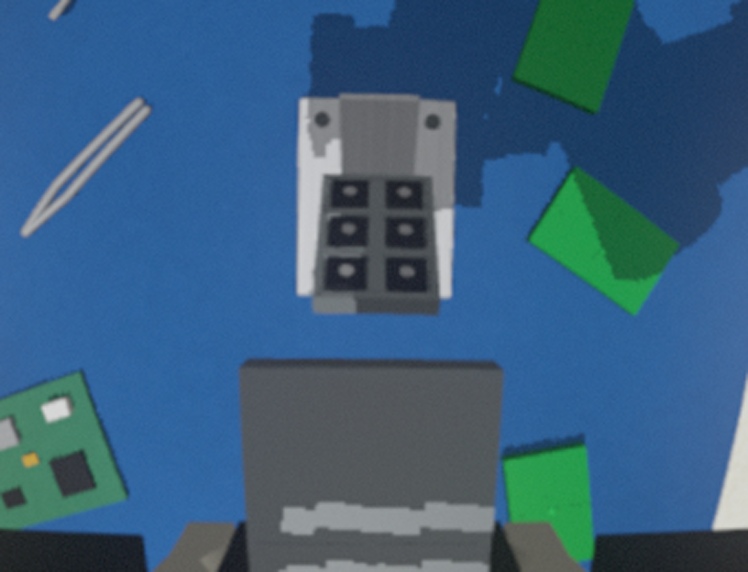

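The wrist view shows, in crop pixels, the cradle plate corners at (297,97), (455,101), (298,296) and (452,298). The full tray face spans (323,177) to (440,295), with the held tray below it at (372,460). Fitting the cradle pose to these points.

```bash
cat > fit.py <<'E'
from h import *
from scipy.optimize import least_squares
q=np.load('w2.npz');p={'T':q['T'],'intrinsics':q['K']}
g=cv2.cvtColor(cv2.imread('pics/w2raw.png'),cv2.COLOR_BGR2GRAY)
S=.5**.5
def sn(x,s,n): return [x,S*(s-n),62+S*(s+n)]
pts=[((50,-65,8),(297,97)),((-50,-65,8),(455,101)),((50,65,8),(298,296)),((-50,65,8),(452,298)),
(sn(30,0,12),(323,177)),(sn(-30,0,12),(433,177)),(sn(30,90,12),(314,292)),(sn(-30,90,12),(439,293)),(sn(30,90,0),(313,313)),(sn(-30,90,0),(439,314)),
((20,-43.8,105.8),(340,95)),((-20,-43.8,105.8),(420,96))]
M=np.array([a for a,b in pts],float);U=np.array([b for a,b in pts],float)/2.2+[150,0]-.27
U2=cv2.cornerSubPix(g,U.astype(np.float32).reshape(-1,1,2).copy(),(3,3),(-1,-1),(3,50,.01)).reshape(-1,2)
U2=np.where(np.hypot(*(U2-U).T)[:,None]<2,U2,U)
print((U2-U).round(1).tolist())
def W(v,M): c,s=np.cos(v[2]),np.sin(v[2]);return np.c_[v[0]+c*M[:,0]-s*M[:,1],v[1]+s*M[:,0]+c*M[:,1],M[:,2]+2+(v[3] if len(v)>3 else 0)]/1000
for name,u in(('click',U),('sub',U2)):
  for n,x0 in((3,[543,-15,.07]),(4,[543,-15,.07,0])):
    r=least_squares(lambda v:(wproj(p,W(v,M))-u).ravel(),x0,loss='soft_l1',x_scale=[1,1,.01,1][:n])
    print(name,r.x[:2].round(2),np.degrees(r.x[2]).round(2),r.x[3:].round(1));
  print((wproj(p,W(r.x,M))-u).round(1).tolist())
E
python3 fit.py
```

```text
[[0.0, 0.0], [-0.1, 0.3], [-0.5, -0.8], [-0.7, -0.5], [0.3, -1.4], [-1.1, -0.2], [0.0, 0.0], [0.3, 2.0], [-0.0, -0.1], [-1.0, 0.6], [-1.6, 1.0], [1.3, 1.3]]
click [545.04 -17.33] 4.24 []
click [545.06 -17.32] 4.26 [1.2]
[[0.9, -0.0], [0.2, -0.6], [-0.3, -0.8], [-0.4, -0.7], [-0.2, -2.1], [-0.4, -1.2], [-0.7, 1.7], [1.3, 2.2], [0.4, -0.5], [0.2, -0.1], [-0.4, 1.3], [-0.1, 1.5]]
sub [545.41 -17.13] 4.07 []
sub [545.41 -17.12] 4.08 [0.]
[[0.9, 0.1], [0.2, -0.5], [-0.1, -0.1], [-0.2, -0.0], [-0.7, -0.5], [0.3, -0.7], [-1.1, 1.7], [0.3, 0.3], [0.0, -0.5], [0.5, -0.6], [1.0, 0.6], [-1.7, 0.6]]
```

```bash
cat >> h.py <<'E'
C=np.array([545.2,-17.2,2.0]);YAW=4.2
Rc=R.from_euler('z',YAW,degrees=True)
def P(x,s,n): return C+Rc.apply([x,.5**.5*(s-n),62+.5**.5*(s+n)])   # left-leaf coords, mm
def Q(x,s,n): return C+Rc.apply([x,.5**.5*(n-s),62+.5**.5*(s+n)])   # right-leaf coords
def ori(tilt,yaw): return Rc*R.from_euler('x',tilt,degrees=True)*R.from_euler('xyz',[180,0,yaw],degrees=True) # tilt about cradle x of tool-down with yaw rel cradle
def delta(pos,rot,o=None):
    o=o or ctrl.get_obs();r0=R.from_euler('xyz',o['orientation'],degrees=True)
    print('turn',np.degrees((rot*r0.inv()).as_rotvec()).round(1).tolist(),'shift',(pos-o['tool_pos']*1000).round(1).tolist())
E
python3 - <<'E'
from h import *
o=ori(45,180);print(o.as_matrix().round(2))
for n in(90,40,22,16,15): print(n,end=' ');delta(P(0,51.8,n),o)
E
```

```text
[[-1.   -0.05 -0.05]
 [-0.07  0.71  0.71]
 [ 0.    0.71 -0.71]]
90 turn [44.8, 3.6, -0.8] shift [6.7, -134.5, -130.8]
40 turn [44.8, 3.6, -0.8] shift [4.1, -99.2, -166.2]
22 turn [44.8, 3.6, -0.8] shift [3.1, -86.5, -178.9]
16 turn [44.8, 3.6, -0.8] shift [2.8, -82.3, -183.1]
15 turn [44.8, 3.6, -0.8] shift [2.8, -81.6, -183.9]
```

Request:
carry_out([
  [0,0,-0.4,1,-30,0,1],
  [6,0.5,-0.8,3,-75,0,1],
  [12,1,-0.8,5,-110,-10,1],
  [18,1.5,-0.8,6.7,-130,-30,1],
  [24,2,-0.8,6.7,-134.5,-50,1],
  [30,2.5,-0.8,6.7,-134.5,-70,1],
  [36,3,-0.8,6.7,-134.5,-90,1],
  [42,3.4,-0.8,6.7,-134.5,-110,1],
  [44.8,3.6,-0.8,6.7,-134.5,-125,1],
  [44.8,3.6,-0.8,6.7,-134.5,-130.8,1],
  [44.8,3.6,-0.8,6.7,-134.5,-130.8,1],
  [44.8,3.6,-0.8,6.7,-134.5,-130.8,1],
])

```text
clock: 9.02
tool_pos: [0.5477, -0.0431, 0.1655]
orientation: [135.2, 0.2, -175.7]
force: [0.2, 0.5, -0.9]
opening: 0.0596
```

```bash
python3 - <<'E'
from h import *
print(ctrl.get_obs()['joint_pos'].round(1))
o=ori(45,180)
for n in(40,22,16,15): print(n,end=' ');delta(P(0,51.8,n),o)
p=wsnap();cv2.imwrite('pics/w3raw.png',p['pixels']);np.savez('w3.npz',T=p['T'],K=p['intrinsics'])
im=p['pixels'].copy()
# overlay predicted full tray / leaf corners
for q,c in [(P(30,0,12),0),(P(-30,0,12),0),(P(30,90,12),0),(P(-30,90,12),0),(Q(20,62,0),1),(Q(-20,62,0),1),(Q(20,12,0),1),(Q(-20,12,0),1)]:
    u=wproj(p,q/1000)[0]; cv2.drawMarker(im,tuple(int(round(a)) for a in u),(0,0,255) if c==0 else (0,255,0),0,6,1)
cv2.imwrite('pics/w3.png',cv2.resize(im[0:270,150:490],None,fx=2.2,fy=2.2,interpolation=cv2.INTER_CUBIC))
E
```

```text
[-15.8  25.6   1.2 -41.7 -85.7  31.1]
40 turn [0.1, 0.2, -0.1] shift [-3.1, 34.2, -36.6]
22 turn [0.1, 0.2, -0.1] shift [-4.1, 46.9, -49.3]
16 turn [0.1, 0.2, -0.1] shift [-4.4, 51.2, -53.6]
15 turn [0.1, 0.2, -0.1] shift [-4.4, 51.9, -54.3]
```

View pics/w3.png

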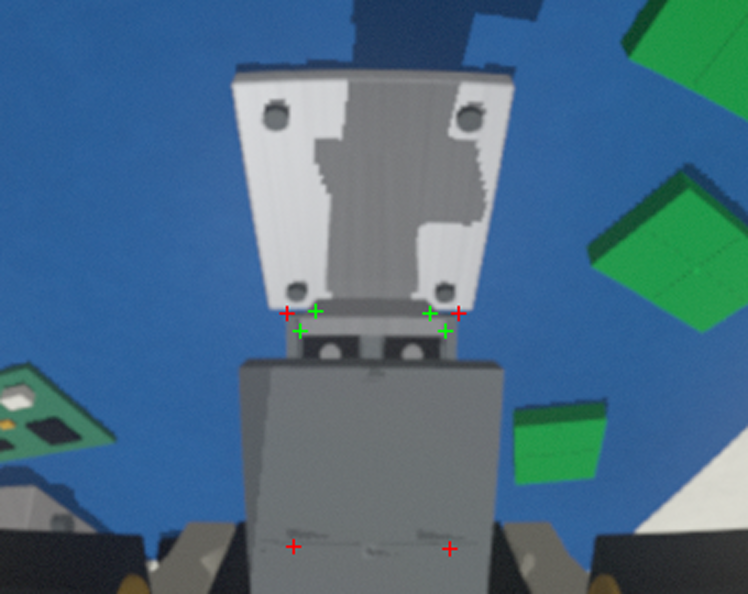

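```bash
python3 - <<'E'
from h import *
o=ctrl.get_obs();print(o['tool_pos'],o['orientation'],o['qvel'].round(2),o['clock'])
for n in(40,22,16,15): print(n,end=' ');delta(P(0,52.5,n),ori(45,180))
E
```

```text
[ 0.5476892  -0.04302733  0.16555278] [ 135.14501651    0.19182411 -175.70358768] [ 0.12  0.05 -0.12 -0.19 -0.09  0.12] 9.075
40 turn [0.1, 0.2, -0.1] shift [-3.1, 34.6, -36.1]
22 turn [0.1, 0.2, -0.1] shift [-4.1, 47.3, -48.9]
16 turn [0.1, 0.2, -0.1] shift [-4.4, 51.6, -53.1]
15 turn [0.1, 0.2, -0.1] shift [-4.4, 52.3, -53.8]
```

Request:
carry_out([
  [0,0,0,-0.8,9,-9,1],
  [0,0.1,0,-1.6,18,-18,1],
  [0,0.2,0,-2.4,27,-28,1],
  [0.1,0.2,-0.1,-3.1,34.6,-36.1,1],
  [0.1,0.2,-0.1,-3.6,41,-42.5,1],
  [0.1,0.2,-0.1,-4.0,45.5,-47,1],
  [0.1,0.2,-0.1,-4.1,47.3,-48.9,1],
  [0.1,0.2,-0.1,-4.1,47.3,-48.9,1],
  [0.1,0.2,-0.1,-4.1,47.3,-48.9,1],
])

```text
clock: 10.2
tool_pos: [0.5433, 0.0039, 0.1155]
orientation: [134.9, -0.1, -175.9]
force: [-0.3, 2.9, 0.1]
opening: 0.0594
```

```bash
python3 - <<'E'
from h import *
for n in(19,17,16,15): print(n,end=' ');delta(P(0,52.5,n),ori(45,180))
p=wsnap();im=p['pixels'].copy()
cv2.imwrite('pics/w4.png',cv2.resize(im[100:270,200:440],None,fx=3.3,fy=3.3,interpolation=cv2.INTER_CUBIC))
s=snap('side');cv2.imwrite('pics/s4.png',cv2.resize(s['pixels'][140:240,280:400],None,fx=5,fy=5,interpolation=cv2.INTER_CUBIC))
E
```

```text
19 turn [-0.1, -0.1, 0.1] shift [0.2, 2.5, -1.0]
17 turn [-0.1, -0.1, 0.1] shift [0.1, 3.9, -2.4]
16 turn [-0.1, -0.1, 0.1] shift [0.1, 4.6, -3.1]
15 turn [-0.1, -0.1, 0.1] shift [-0.0, 5.4, -3.8]
```

View pics/w4.png

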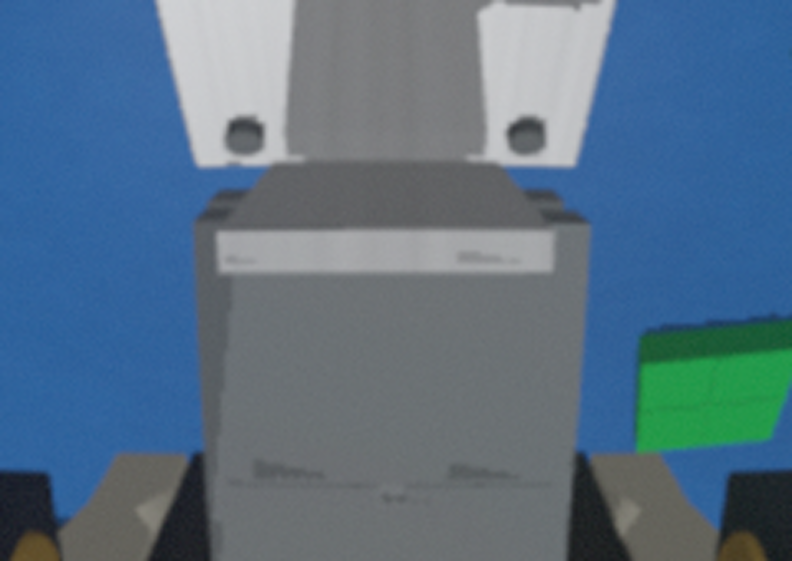

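Request:
carry_out([
  [-0.1,-0.1,0.1,0.2,1,0.5,1],
  [-0.1,-0.1,0.1,0.2,2.5,-1.0,1],
  [-0.1,-0.1,0.1,0.1,3.9,-2.4,1],
  [-0.1,-0.1,0.1,0.1,4.6,-3.1,1],
  [-0.1,-0.1,0.1,0.1,4.6,-3.1,1],
  [-0.1,-0.1,0.1,0.1,4.6,-3.1,1],
])

```text
clock: 11.05
tool_pos: [0.5433, 0.0085, 0.1122]
orientation: [135.1, -0.0, -175.8]
force: [-0.1, 0.4, -1.1]
opening: 0.0594
```

```bash
python3 - <<'E'
from h import *
for n in(16,15,14): print(n,end=' ');delta(P(0,52.5,n),ori(45,180))
o=ctrl.get_obs();print(o['force'],o['moment'])
E
```

```text
16 turn [0.1, -0.0, -0.0] shift [0.0, 0.1, 0.3]
15 turn [0.1, -0.0, -0.0] shift [-0.0, 0.8, -0.4]
14 turn [0.1, -0.0, -0.0] shift [-0.1, 1.5, -1.1]
[-0.06006221  0.40630959 -1.12624222] [-2.58358429 -0.05618216  0.04024903]
```

Request:
carry_out([
  [0,0,0,0,0.4,-0.4,1],
  [0,0,0,0,0.8,-0.8,1],
  [0,0,0,0,0.8,-0.8,1],
])

```text
clock: 11.42
tool_pos: [0.5434, 0.009, 0.1115]
orientation: [135.1, -0.0, -175.8]
force: [-0.1, -1.9, 0.5]
opening: 0.0594
```

Request:
carry_out([
  [0,0,0,0,0.4,-0.4,1],
  [0,0,0,0,0.8,-0.8,1],
  [0,0,0,0,0.8,-0.8,1],
])

```text
clock: 11.8
tool_pos: [0.5438, 0.009, 0.1112]
orientation: [135.1, 0.1, -175.8]
force: [-0.5, -6.6, 5.9]
opening: 0.0596
```

Contact shows about 9 N along the normal, so the tray is seated. I'm releasing it, then going deeper to square both trays together with a side squeeze.

Request:
carry_out([
  [0,0,0,-0.3,-0.4,0.4,1],
  [0,0,0,-0.3,-0.4,0.4,0],
  [0,0,0,-0.3,-0.4,0.4,0],
  [0,0,0,-0.3,-0.4,0.4,0],
  [0,0,0,-0.3,-0.4,0.4,0],
  [0,0,0,-0.3,-0.4,0.4,0],
  [0,0,0,-0.3,3,-3,0],
  [0,0,0,-0.3,6,-6,0],
  [0,0,0,-0.3,8,-8,0],
  [0,0,0,-0.3,8,-8,0],
])

```text
clock: 13.05
tool_pos: [0.5428, 0.0183, 0.1023]
orientation: [135.0, -0.1, -175.8]
force: [0.3, 0.6, 0.2]
opening: 0.0877
```

```bash
python3 - <<'E'
from h import *
o=ctrl.get_obs();print(o['force'],o['opening']);
for n in(3,): print(n,end=' ');delta(P(0,52.5,n),ori(45,180))
p=wsnap();im=p['pixels'].copy()
cv2.imwrite('pics/w5.png',cv2.resize(im[100:270,200:440],None,fx=3.3,fy=3.3,interpolation=cv2.INTER_CUBIC))
E
```

```text
[0.28321107 0.56797848 0.22725989] 0.08767146263619131
3 turn [0.0, -0.1, -0.0] shift [-0.2, -0.6, 0.9]
```

View pics/w5.png

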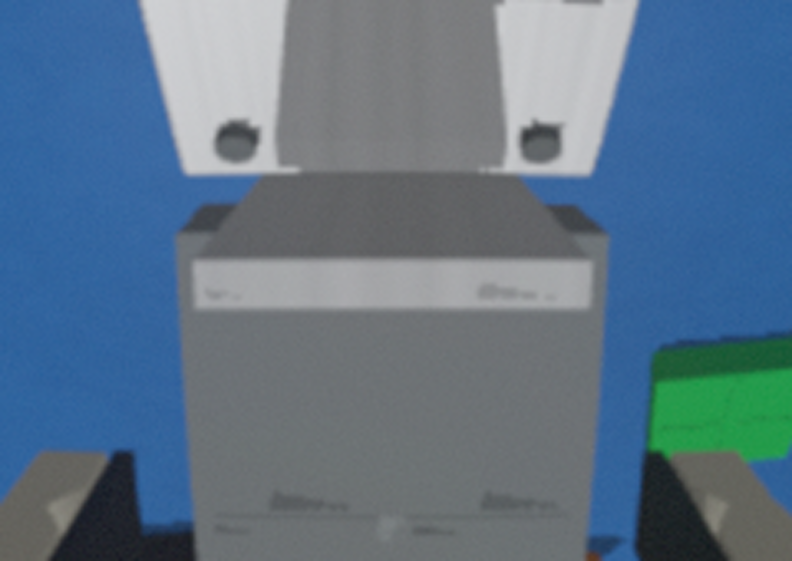

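Request:
carry_out([
  [0,0,0,0,0,0,1],
  [0,0,0,0,0,0,1],
  [0,0,0,0,0,0,1],
  [0,0,0,0,0,0,1],
  [0,0,0,0,0,0,1],
  [0,0,0,0,0,0,1],
])

```text
clock: 13.85
tool_pos: [0.543, 0.018, 0.1026]
orientation: [135.1, -0.0, -175.8]
force: [-0.0, -0.9, 0.8]
opening: 0.0596
```

Request:
carry_out([
  [0,0,0,0,0,0,0],
  [0,0,0,0,0,0,0],
  [0,0,0,0,0,0,0],
  [0,0,0,0,0,0,0],
  [0,0,0,0,-5,5,0],
  [0,0,0,1,-20,20,0],
  [0,0,0,2,-45,45,0],
  [0,0,0,4,-75,75,0],
  [0,0,0,5,-95,105,0],
  [0,0,0,5,-95,145,0],
  [0,0,0,5,-95,165,0],
  [0,0,0,5,-95,165,0],
])

```text
clock: 15.35
tool_pos: [0.5484, -0.0777, 0.2697]
orientation: [135.2, 0.2, -175.8]
force: [-0.5, -0.2, -0.1]
opening: 0.0875
```

```bash
python3 - <<'E'
from h import *
for y in(90,-90):
  o=ori(-45,y);print(o.as_matrix().round(2))
  for s in(130,66): delta(P(0,s,12),o)
o=ctrl.get_obs();print(o['joint_pos'].round(1))
p=wsnap();im=p['pixels'].copy();np.savez('w6.npz',T=p['T'],K=p['intrinsics']);cv2.imwrite('pics/w6raw.png',im)
for q in [P(30,0,24),P(-30,0,24),P(30,90,24),P(-30,90,24)]:
    u=wproj(p,q/1000)[0];print(u.round())
    cv2.drawMarker(im,tuple(int(round(a)) for a in u),(0,0,255),0,6,1)
cv2.imwrite('pics/w6.png',cv2.resize(im[0:270,160:480],None,fx=2.4,fy=2.2,interpolation=cv2.INTER_CUBIC))
E
```

```text
[[-0.05  1.    0.05]
 [ 0.71  0.07 -0.71]
 [-0.71  0.   -0.71]]
turn [-68.8, -5.1, -98.1] shift [-9.3, 143.7, -105.3]
turn [-68.8, -5.1, -98.1] shift [-5.9, 98.5, -150.5]
[[ 0.05 -1.    0.05]
 [-0.71 -0.07 -0.71]
 [ 0.71  0.   -0.71]]
turn [-69.1, -4.9, 97.8] shift [-9.3, 143.7, -105.3]
turn [-69.1, -4.9, 97.8] shift [-5.9, 98.5, -150.5]
[-18.6  21.5   9.3 -40.9 -96.6  25. ]
[288.  86.]
[346.  86.]
[289. 171.]
[345. 171.]
```

View pics/w6.png

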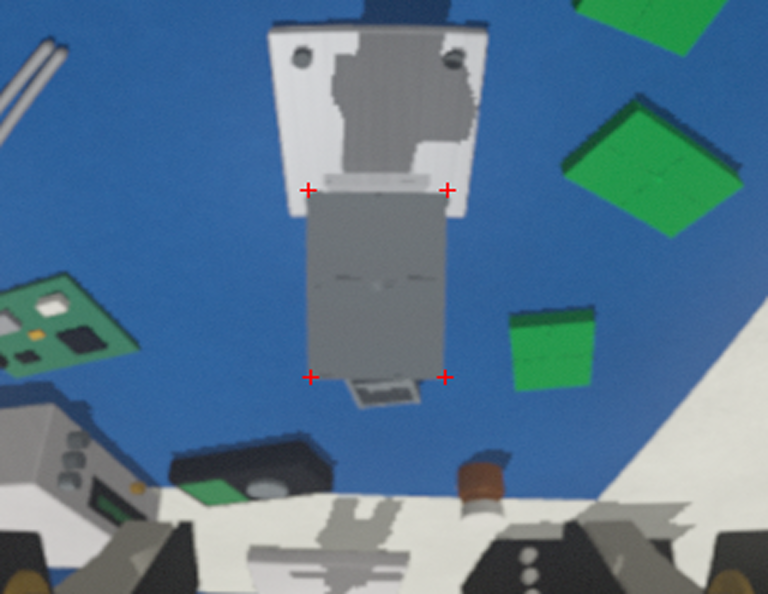

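The overlay matches the closed pair's corners within about 1 px, so the trays are aligned and seated. Next I clamp the pair across its thickness at the overhanging top end, with the tool pointing down the slope.

```bash
cat >> h.py <<'E'
def rows(seq,g,o=None):
    "seq of (pos mm, rot)"
    o=o or ctrl.get_obs();r0=R.from_euler('xyz',o['orientation'],degrees=True);out=[]
    for pos,rot in seq: out.append(np.r_[np.degrees((rot*r0.inv()).as_rotvec()).round(1),(pos-o['tool_pos']*1000).round(1),g].tolist())
    print(str(out))
E
python3 - <<'E'
from h import *
p0=ctrl.get_obs()['tool_pos']*1000;p1=P(0,170,12)
seq=[]
for k in range(1,16):
    f=k/15; pos=p0+(p1-p0)*f; pos[2]=p0[2]+(p1[2]-p0[2])*max(0,(f-.5)*2)+30*np.sin(np.pi*f)
    seq.append((pos,ori(45-90*f,180+90*f)))
seq+=[(p1,ori(-45,270))]*2
rows(seq,0)
E
```

```text
[[-5.6, -4.4, 4.5, -0.7, 11.4, 6.2, 0.0], [-11.3, -8.4, 9.3, -1.4, 22.9, 12.2, 0.0], [-17.0, -11.9, 14.6, -2.2, 34.3, 17.6, 0.0], [-22.5, -14.8, 20.3, -2.9, 45.7, 22.3, 0.0], [-28.0, -17.2, 26.3, -3.6, 57.1, 26.0, 0.0], [-33.4, -19.1, 32.6, -4.3, 68.6, 28.5, 0.0], [-38.6, -20.3, 39.2, -5.1, 80.0, 29.8, 0.0], [-43.6, -20.9, 46.1, -5.8, 91.4, 24.8, 0.0], [-48.4, -20.8, 53.2, -6.5, 102.9, 13.4, 0.0], [-52.8, -20.1, 60.5, -7.2, 114.3, 0.8, 0.0], [-57.0, -18.6, 67.9, -8.0, 125.7, -12.9, 0.0], [-60.7, -16.4, 75.4, -8.7, 137.1, -27.7, 0.0], [-64.0, -13.4, 83.0, -9.4, 148.6, -43.2, 0.0], [-66.8, -9.6, 90.5, -10.1, 160.0, -59.2, 0.0], [-69.1, -5.0, 97.9, -10.9, 171.4, -75.5, 0.0], [-69.1, -5.0, 97.9, -10.9, 171.4, -75.5, 0.0], [-69.1, -5.0, 97.9, -10.9, 171.4, -75.5, 0.0]]
```

Request:
carry_out([
  [-5.6,-4.4,4.5,-0.7,11.4,6,0],
  [-11.3,-8.4,9.3,-1.4,23,12,0],
  [-17,-12,14.6,-2,34,18,0],
  [-22.5,-15,20.3,-3,46,22,0],
  [-28,-17,26.3,-4,57,26,0],
  [-33.4,-19,32.6,-4,69,28,0],
  [-38.6,-20,39.2,-5,80,30,0],
  [-43.6,-21,46.1,-6,91,25,0],
  [-48.4,-20.8,53.2,-6.5,103,13,0],
  [-52.8,-20.1,60.5,-7,114,1,0],
  [-57,-18.6,67.9,-8,126,-13,0],
  [-60.7,-16.4,75.4,-9,137,-28,0],
  [-64,-13.4,83,-9.4,149,-43,0],
  [-66.8,-9.6,90.5,-10,160,-59,0],
  [-69.1,-5,97.9,-10.9,171.4,-75.5,0],
  [-69.1,-5,97.9,-10.9,171.4,-75.5,0],
  [-69.1,-5,97.9,-10.9,171.4,-75.5,0],
  [-69.1,-5,97.9,-10.9,171.4,-75.5,0],
])

```text
clock: 17.65
tool_pos: [0.5372, 0.0941, 0.1927]
orientation: [-179.8, -45.0, -86.1]
force: [0.4, -0.0, 0.8]
opening: 0.0879
```

```bash
python3 - <<'E'
from h import *
print(ctrl.get_obs()['joint_pos'].round(1))
for s in(120,80,68): delta(P(0,s,12),ori(-45,270))
E
```

```text
[ 50.1  23.1 -26.8  30.2 -77.7  27.2]
turn [-0.0, 0.1, 0.1] shift [2.4, -35.1, -35.3]
turn [-0.0, 0.1, 0.1] shift [4.5, -63.3, -63.6]
turn [-0.0, 0.1, 0.1] shift [5.1, -71.8, -72.1]
```

Request:
carry_out([
  [0,0,0,1,-15,-15,0],
  [0,0,0,2,-30,-30,0],
  [0,0,0,3,-45,-45,0],
  [0,0,0,4,-56,-56,0],
  [0,0.1,0.1,4.6,-65,-65,0],
  [0,0.1,0.1,5,-70,-70,0],
  [0,0.1,0.1,5.1,-71.8,-72.1,0],
  [0,0.1,0.1,5.1,-71.8,-72.1,0],
  [0,0.1,0.1,5.1,-71.8,-72.1,0],
])

```text
clock: 18.77
tool_pos: [0.5424, 0.0232, 0.1202]
orientation: [180.0, -45.0, -85.7]
force: [-0.4, 0.2, -0.6]
opening: 0.0877
```

```bash
python3 - <<'E'
from h import *
print(ctrl.get_obs()['force'])
delta(P(0,68,12),ori(-45,270))
s=snap('side');p=wsnap()
a=cv2.resize(s['pixels'][130:230,280:400],None,fx=4,fy=4,interpolation=cv2.INTER_CUBIC)
b=cv2.resize(p['pixels'][100:300,200:440],None,fx=1.6,fy=2,interpolation=cv2.INTER_CUBIC)[:400,:310]
cv2.imwrite('pics/c7.png',np.hstack([a,b]))
E
```

```text
[-0.3623876   0.15302819 -0.63739109]
turn [0.1, -0.0, -0.1] shift [-0.1, -0.9, 0.4]
```

View pics/c7.png

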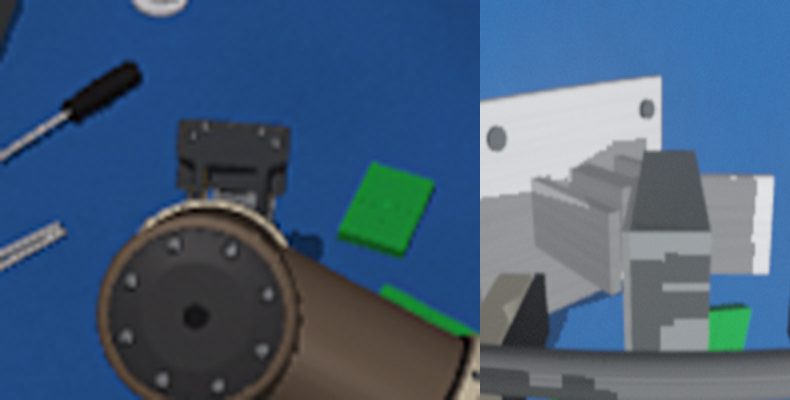

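The wrist crop shows the closed pair edge-on, between the fingers at about (665,250). Centring and clamping.

Request:
carry_out([
  [0,0,0,-0.1,-0.9,0.4,0],
  [0,0,0,-0.1,-0.9,0.4,0],
  [0,0,0,-0.1,-0.9,0.4,1],
  [0,0,0,-0.1,-0.9,0.4,1],
  [0,0,0,-0.1,-0.9,0.4,1],
  [0,0,0,-0.1,-0.9,0.4,1],
  [0,0,0,-0.1,-0.9,0.4,1],
  [0,0,0,-0.1,-0.9,0.4,1],
  [0,0,0,-0.1,-0.9,0.4,1],
  [0,0,0,-0.1,-0.9,0.4,1],
  [0,0,0,-0.1,-0.9,0.4,1],
  [0,0,0,-0.1,-0.9,0.4,1],
])

```text
clock: 20.38
tool_pos: [0.5421, 0.0219, 0.1203]
orientation: [179.9, -45.0, -85.7]
force: [-0.7, 0.5, -1.8]
opening: 0.0239
```

```bash
python3 - <<'E'
from h import *
o=ctrl.get_obs();print(o['force'],o['moment'],o['opening']);p0=o['tool_pos']*1000
seq=[]
up=p0+[0,0,105.]
for f in(.03,.1,.2,.35,.5,.65,.8,.9,.97,1): seq.append((p0+[0,0,105*f],ori(-45,270)))
rows(seq,1)
# rotation: 90 deg in 30 rows; centre x,y over valley
mid=up.copy();mid[:2]=P(0,0,0)[:2]
end=Q(0,68,12)+[0,0,up[2]-p0[2]];print(p0,end)
seq=[]
N=32
for k in range(1,N+1):
    f=k/N;f=f*f*(3-2*f);t=-45+90*f
    # linear blend
    pos=up+(end-up)*f
    seq.append((pos,ori(t,270)))
b={k:np.array(o[k]) for k in('orientation','tool_pos')};b['tool_pos']=up/1000
rows(seq[:16],1,b)
m={'orientation':seq[15][1].as_euler('xyz',degrees=True),'tool_pos':seq[15][0]/1000}
rows(seq[16:]+[seq[-1]]*2,1,m)
E
```

```text
[-0.71817454  0.46891779 -1.83878593] [ 2.93156657  0.34457784 -0.01380363] 0.023860104074312445
[[0.1, -0.0, -0.0, 0.0, 0.0, 3.2, 1.0], [0.1, -0.0, -0.0, 0.0, 0.0, 10.5, 1.0], [0.1, -0.0, -0.0, 0.0, 0.0, 21.0, 1.0], [0.1, -0.0, -0.0, 0.0, 0.0, 36.7, 1.0], [0.1, -0.0, -0.0, 0.0, 0.0, 52.5, 1.0], [0.1, -0.0, -0.0, 0.0, 0.0, 68.2, 1.0], [0.1, -0.0, -0.0, 0.0, 0.0, 84.0, 1.0], [0.1, -0.0, -0.0, 0.0, 0.0, 94.5, 1.0], [0.1, -0.0, -0.0, 0.0, 0.0, 101.9, 1.0], [0.1, -0.0, -0.0, 0.0, 0.0, 105.0, 1.0]]
[542.09220031  21.94032443 120.28468907] [548.10008465 -56.69163847 225.56854249]
[[0.3, -0.0, -0.0, 0.0, -0.2, 0.0, 1.0], [1.1, 0.0, -0.0, 0.1, -0.9, 0.0, 1.0], [2.3, 0.1, -0.0, 0.1, -1.9, 0.0, 1.0], [3.9, 0.2, -0.0, 0.3, -3.4, 0.0, 1.0], [5.9, 0.4, -0.0, 0.4, -5.2, 0.0, 1.0], [8.3, 0.6, -0.0, 0.6, -7.3, 0.0, 1.0], [11.1, 0.8, -0.0, 0.7, -9.6, 0.0, 1.0], [14.1, 1.0, -0.0, 0.9, -12.3, 0.0, 1.0], [17.4, 1.2, -0.0, 1.2, -15.2, 0.1, 1.0], [20.9, 1.5, -0.0, 1.4, -18.2, 0.1, 1.0], [24.6, 1.8, -0.0, 1.6, -21.5, 0.1, 1.0], [28.5, 2.0, -0.1, 1.9, -24.9, 0.1, 1.0], [32.5, 2.3, -0.1, 2.2, -28.4, 0.1, 1.0], [36.6, 2.6, -0.1, 2.4, -32.0, 0.1, 1.0], [40.7, 3.0, -0.1, 2.7, -35.6, 0.1, 1.0], [44.9, 3.3, -0.1, 3.0, -39.3, 0.1, 1.0]]
[[4.2, 0.3, 0.0, 0.3, -3.7, 0.0, 1.0], [8.4, 0.6, 0.0, 0.6, -7.3, 0.0, 1.0], [12.5, 0.9, 0.0, 0.8, -10.9, 0.0, 1.0], [16.5, 1.2, 0.0, 1.1, -14.4, 0.1, 1.0], [20.4, 1.5, 0.0, 1.4, -17.8, 0.1, 1.0], [24.1, 1.8, 0.0, 1.6, -21.1, 0.1, 1.0], [27.6, 2.0, 0.0, 1.8, -24.2, 0.1, 1.0], [30.9, 2.3, 0.0, 2.1, -27.0, 0.1, 1.0], [33.9, 2.5, 0.0, 2.3, -29.7, 0.1, 1.0], [36.6, 2.7, 0.0, 2.4, -32.1, 0.1, 1.0], [39.0, 2.9, 0.0, 2.6, -34.2, 0.1, 1.0], [41.0, 3.0, 0.0, 2.7, -35.9, 0.1, 1.0], [42.7, 3.1, 0.0, 2.9, -37.4, 0.1, 1.0], [43.9, 3.2, 0.0, 2.9, -38.4, 0.1, 1.0], [44.6, 3.3, 0.0, 3.0, -39.1, 0.1, 1.0], [44.9, 3.3, 0.0, 3.0, -39.3, 0.1, 1.0], [44.9, 3.3, 0.0, 3.0, -39.3, 0.1, 1.0], [44.9, 3.3, 0.0, 3.0, -39.3, 0.1, 1.0]]
```

The opening reads 23.9 mm, so the pair is closed tight. Lifting, then turning gently.

Request:
carry_out([
  [0,0,0,0,0,2,1],
  [0,0,0,0,0,6,1],
  [0,0,0,0,0,13,1],
  [0,0,0,0,0,23,1],
  [0,0,0,0,0,36,1],
  [0,0,0,0,0,50,1],
  [0,0,0,0,0,64,1],
  [0,0,0,0,0,78,1],
  [0,0,0,0,0,90,1],
  [0,0,0,0,0,99,1],
  [0,0,0,0,0,104,1],
  [0,0,0,0,0,105,1],
  [0,0,0,0,0,105,1],
])

```text
clock: 22.0
tool_pos: [0.5419, 0.0217, 0.2251]
orientation: [179.9, -45.1, -85.7]
force: [0.5, 0.5, -2.2]
opening: 0.0237
```

Request:
carry_out([
  [0.3,0,0,0,-0.2,0,1],
  [1.1,0,0,0.1,-0.9,0,1],
  [2.3,0.1,0,0.1,-1.9,0,1],
  [3.9,0.2,0,0.3,-3.4,0,1],
  [5.9,0.4,0,0.4,-5.2,0,1],
  [8.3,0.6,0,0.6,-7.3,0,1],
  [11.1,0.8,0,0.7,-9.6,0,1],
  [14.1,1,0,0.9,-12.3,0,1],
  [17.4,1.2,0,1.2,-15.2,0,1],
  [20.9,1.5,0,1.4,-18.2,0,1],
  [24.6,1.8,0,1.6,-21.5,0,1],
  [28.5,2,0,1.9,-24.9,0,1],
  [32.5,2.3,0,2.2,-28.4,0,1],
  [36.6,2.6,0,2.4,-32,0,1],
  [40.7,3,0,2.7,-35.6,0,1],
  [44.9,3.3,0,3,-39.3,0,1],
])

```text
clock: 24.0
tool_pos: [0.545, -0.0178, 0.226]
orientation: [-179.9, 0.2, -85.7]
force: [0.2, -0.1, -1.8]
opening: 0.0242
```

Request:
carry_out([
  [4.2,0.3,0,0.3,-3.7,0,1],
  [8.4,0.6,0,0.6,-7.3,0,1],
  [12.5,0.9,0,0.8,-10.9,0,1],
  [16.5,1.2,0,1.1,-14.4,0,1],
  [20.4,1.5,0,1.4,-17.8,0,1],
  [24.1,1.8,0,1.6,-21.1,0,1],
  [27.6,2,0,1.8,-24.2,0,1],
  [30.9,2.3,0,2.1,-27,0,1],
  [33.9,2.5,0,2.3,-29.7,0,1],
  [36.6,2.7,0,2.4,-32.1,0,1],
  [39,2.9,0,2.6,-34.2,0,1],
  [41,3,0,2.7,-35.9,0,1],
  [42.7,3.1,0,2.9,-37.4,0,1],
  [43.9,3.2,0,2.9,-38.4,0,1],
  [44.6,3.3,0,3,-39.1,0,1],
  [44.9,3.3,0,3,-39.3,0,1],
  [44.9,3.3,0,3,-39.3,0,1],
  [44.9,3.3,0,3,-39.3,0,1],
])

```text
clock: 26.25
tool_pos: [0.5481, -0.0566, 0.2256]
orientation: [-179.9, 45.0, -85.7]
force: [0.1, 0.0, -2.7]
opening: 0.0238
```

```bash
python3 - <<'E'
from h import *
o=ctrl.get_obs();print(o['force'],o['opening'],o['joint_pos'].round(1));
for e in(20,8,4,2,0): print(e,end=' ');delta(Q(0,68,12)+[0,0,e],ori(45,270))
E
```

```text
[ 0.08218405  0.01235471 -2.7446733 ] 0.023804262917092336 [-16.9  22.8   5.3 -41.3 -91.7 117.2]
20 turn [0.0, 0.1, -0.1] shift [0.0, -0.1, -85.0]
8 turn [0.0, 0.1, -0.1] shift [0.0, -0.1, -97.0]
4 turn [0.0, 0.1, -0.1] shift [0.0, -0.1, -101.0]
2 turn [0.0, 0.1, -0.1] shift [0.0, -0.1, -103.0]
0 turn [0.0, 0.1, -0.1] shift [0.0, -0.1, -105.0]
```

Request:
carry_out([
  [0,0,0,0,0,-6,1],
  [0,0,0,0,0,-18,1],
  [0,0,0,0,0,-34,1],
  [0,0,0,0,0,-52,1],
  [0,0,0,0,0,-68,1],
  [0,0,0,0,0,-82,1],
  [0,0.1,-0.1,0,0,-92,1],
  [0,0.1,-0.1,0,0,-98,1],
  [0,0.1,-0.1,0,0,-101,1],
  [0,0.1,-0.1,0,0,-102,1],
  [0,0.1,-0.1,0,0,-102,1],
  [0,0.1,-0.1,0,0,-102,1],
])

```text
clock: 27.75
tool_pos: [0.5482, -0.0568, 0.1237]
orientation: [180.0, 45.0, -85.9]
force: [-0.5, 0.2, -1.8]
opening: 0.0234
```

```bash
python3 - <<'E'
from h import *
o=ctrl.get_obs();print(o['force'],o['moment'])
delta(Q(0,68,12),ori(45,270))
E
```

```text
[-0.49631002  0.16146197 -1.82610079] [-3.0819057  -0.02896046  0.00699607]
turn [0.0, -0.0, 0.0] shift [-0.1, 0.1, -3.2]
```

Request:
carry_out([
  [0,0,0,0,0,-0.7,1],
  [0,0,0,0,0,-1.4,1],
  [0,0,0,0,0,-2.0,1],
  [0,0,0,0,0,-2.0,1],
  [0,0,0,0,0,-2.0,1],
])

```text
clock: 28.38
tool_pos: [0.548, -0.0568, 0.1214]
orientation: [179.9, 45.0, -85.9]
force: [-0.0, -0.3, -2.2]
opening: 0.024
```

Request:
carry_out([
  [0,0,0,0,0,-0.4,1],
  [0,0,0,0,0,-0.8,1],
  [0,0,0,0,0,-0.8,1],
  [0,0,0,0,0,-0.8,1],
])

```text
clock: 28.88
tool_pos: [0.5481, -0.0564, 0.1208]
orientation: [179.9, 45.0, -85.9]
force: [-0.4, 3.6, 2.2]
opening: 0.0239
```

Request:
carry_out([
  [0,0,0,0,0.5,-0.4,1],
  [0,0,0,0,0.8,-0.6,1],
  [0,0,0,0,0.8,-0.6,1],
  [0,0,0,0,0.8,-0.6,1],
])

```text
clock: 29.38
tool_pos: [0.5481, -0.0557, 0.1201]
orientation: [179.9, 45.0, -85.9]
force: [0.3, 4.5, 3.7]
opening: 0.0233
```

Request:
carry_out([
  [0,0,0,0,0.5,-0.5,1],
  [0,0,0,0,1,-0.9,1],
  [0,0,0,0,1,-0.9,1],
  [0,0,0,0,1,-0.9,1],
])

```text
clock: 29.88
tool_pos: [0.5481, -0.0555, 0.1199]
orientation: [180.0, 45.0, -85.8]
force: [-1.8, 1.3, 8.7]
opening: 0.0241
```

Both leaves now carry load, so the pair is down in the V. Releasing and backing off up the slope.

Request:
carry_out([
  [0,0,0,0,0,0.3,1],
  [0,0,0,0,0,0.3,0],
  [0,0,0,0,0,0.3,0],
  [0,0,0,0,0,0.3,0],
  [0,0,0,0,0,0.3,0],
  [0,0,0,0,0,0.3,0],
  [0,0,0,0,0,0.3,0],
  [0,0,0,0,0,0.3,0],
  [0,0,0,0.4,-6,6,0],
  [0,0,0,1,-20,20,0],
  [0,0,0,3,-45,45,0],
  [0,0,0,5,-75,75,0],
  [0,0,0,7,-100,110,0],
  [0,0,0,7,-100,140,0],
  [0,0,0,7,-100,150,0],
])

```text
clock: 31.75
tool_pos: [0.5554, -0.1567, 0.2719]
orientation: [-179.8, 44.8, -85.8]
force: [0.2, -0.1, 0.2]
opening: 0.0875
```

```bash
python3 - <<'E'
from h import *
o=ctrl.get_obs();print(o['joint_pos'].round(1),o['tool_pos'])
# go to tilt -45, perpendicular to right leaf, yaw 180 -> via j6 decreasing
p0=o['tool_pos']*1000;p1=Q(0,50,110)
seq=[]
for k in range(1,16):
    f=k/15;pos=p0+(p1-p0)*f
    pos[2]=p0[2]+(p1[2]-p0[2])*max(0,(f-.6)/.4)+10*np.sin(np.pi*f)
    seq.append((pos,ori(45-90*f,270-90*f)))
rows(seq,0);print(p1)
E
```

```text
[ -24.4   25.8   15.8  -39.4 -101.9  117.8] [ 0.55541956 -0.15674371  0.27192649]
[[-6.1, 3.7, -4.4, -0.9, 12.1, 2.1, 0.0], [-12.3, 6.8, -9.3, -1.8, 24.2, 4.1, 0.0], [-18.4, 9.4, -14.6, -2.7, 36.4, 5.9, 0.0], [-24.3, 11.5, -20.2, -3.6, 48.5, 7.4, 0.0], [-30.1, 13.1, -26.2, -4.4, 60.6, 8.7, 0.0], [-35.7, 14.1, -32.6, -5.3, 72.7, 9.5, 0.0], [-41.0, 14.6, -39.2, -6.2, 84.9, 9.9, 0.0], [-46.0, 14.4, -46.1, -7.1, 97.0, 9.9, 0.0], [-50.7, 13.7, -53.2, -8.0, 109.1, 9.5, 0.0], [-55.0, 12.3, -60.5, -8.9, 121.2, -7.1, 0.0], [-58.9, 10.2, -67.9, -9.8, 133.4, -24.2, 0.0], [-62.2, 7.4, -75.4, -10.7, 145.5, -41.5, 0.0], [-65.1, 4.0, -83.0, -11.5, 157.6, -59.1, 0.0], [-67.3, -0.2, -90.5, -12.4, 169.7, -76.9, 0.0], [-68.8, -5.1, -97.9, -13.3, 181.9, -94.8, 0.0]]
[542.09276645  25.11246979 177.13708499]
```

Request:
carry_out([
  [-6.1,3.7,-4.4,-1,12,2,0],
  [-12.3,6.8,-9.3,-2,24,4,0],
  [-18.4,9.4,-14.6,-3,36,6,0],
  [-24.3,11.5,-20.2,-4,48,7,0],
  [-30.1,13.1,-26.2,-4,61,9,0],
  [-35.7,14.1,-32.6,-5,73,9,0],
  [-41,14.6,-39.2,-6,85,10,0],
  [-46,14.4,-46.1,-7,97,10,0],
  [-50.7,13.7,-53.2,-8,109,9,0],
  [-55,12.3,-60.5,-9,121,-7,0],
  [-58.9,10.2,-67.9,-10,133,-24,0],
  [-62.2,7.4,-75.4,-11,145,-41,0],
  [-65.1,4,-83,-11.5,158,-59,0],
  [-67.3,-0.2,-90.5,-12.4,170,-77,0],
  [-68.8,-5.1,-97.9,-13.3,181.9,-94.8,0],
  [-68.8,-5.1,-97.9,-13.3,181.9,-94.8,0],
  [-68.8,-5.1,-97.9,-13.3,181.9,-94.8,0],
])

```text
clock: 33.88
tool_pos: [0.5418, 0.0269, 0.1744]
orientation: [-135.2, 0.1, -175.6]
force: [0.8, -1.1, 0.2]
opening: 0.0877
```

```bash
python3 - <<'E'
from h import *
o=ctrl.get_obs();print(o['joint_pos'].round(1))
for n in(60,30,16,14.5): print(n,end=' ');delta(Q(0,50,n),ori(-45,180))
p=wsnap();im=p['pixels'].copy();cv2.imwrite('pics/w8raw.png',im)
for n,c in((24,(0,0,255)),(0,(0,255,255))):
  for q in [Q(30,0,n),Q(-30,0,n),Q(30,90,n),Q(-30,90,n)]:
    u=wproj(p,q/1000)[0]
    cv2.drawMarker(im,tuple(int(round(a)) for a in u),c,0,6,1)
cv2.imwrite('pics/w8.png',cv2.resize(im[60:330,180:460],None,fx=2.7,fy=2.2,interpolation=cv2.INTER_CUBIC))
E
```

```text
[ 44.6  21.4 -33.4  34.6 -71.4 -62.5]
60 turn [-0.2, 0.1, -0.2] shift [2.8, -37.1, -32.6]
30 turn [-0.2, 0.1, -0.2] shift [4.4, -58.2, -53.8]
16 turn [-0.2, 0.1, -0.2] shift [5.1, -68.1, -63.7]
14.5 turn [-0.2, 0.1, -0.2] shift [5.2, -69.2, -64.8]
```

View pics/w8.png

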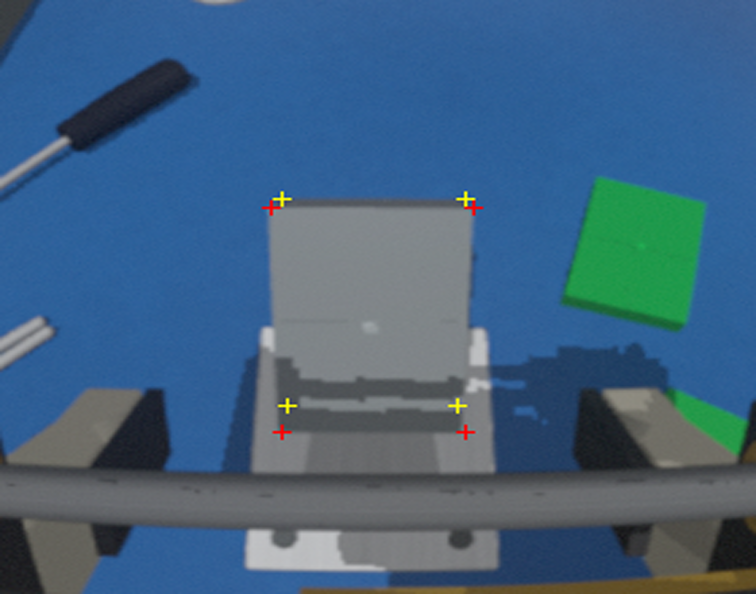

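The overlay shows the pair flush and fully down on the right leaf: its corners at (270,203), (473,203), (275,432) and (466,432) match the model to within about a pixel. Descending to grip only the top tray.

Request:
carry_out([
  [0,0,0,1,-12,-10,0],
  [-0.1,0,-0.1,2,-25,-21,0],
  [-0.2,0.1,-0.2,3,-38,-34,0],
  [-0.2,0.1,-0.2,3.8,-49,-45,0],
  [-0.2,0.1,-0.2,4.4,-58.2,-53.8,0],
  [-0.2,0.1,-0.2,4.6,-62,-57.5,0],
  [-0.2,0.1,-0.2,4.8,-65,-60.5,0],
  [-0.2,0.1,-0.2,4.8,-65,-60.5,0],
  [-0.2,0.1,-0.2,4.8,-65,-60.5,0],
])

```text
clock: 35.05
tool_pos: [0.5468, -0.0377, 0.114]
orientation: [-135.0, 0.1, -175.9]
force: [0.5, 0.5, -0.6]
opening: 0.0878
```

```bash
python3 - <<'E'
from h import *
print(ctrl.get_obs()['force'])
for n in(16,15): print(n,end=' ');delta(Q(0,50,n),ori(-45,180))
E
```

```text
[ 0.50432258  0.50565043 -0.61251364]
16 turn [-0.0, 0.1, 0.1] shift [0.1, -3.5, -3.3]
15 turn [-0.0, 0.1, 0.1] shift [0.2, -4.2, -4.0]
```

Request:
carry_out([
  [0,0.1,0.1,0.1,-2,-2,0],
  [0,0.1,0.1,0.2,-4.2,-4,0],
  [0,0.1,0.1,0.2,-4.2,-4,0],
  [0,0.1,0.1,0.2,-4.2,-4,0],
  [0,0.1,0.1,0.2,-4.2,-4,1],
  [0,0.1,0.1,0.2,-4.2,-4,1],
  [0,0.1,0.1,0.2,-4.2,-4,1],
  [0,0.1,0.1,0.2,-4.2,-4,1],
  [0,0.1,0.1,0.2,-4.2,-4,1],
  [0,0.1,0.1,0.2,-4.2,-4,1],
])

```text
clock: 36.3
tool_pos: [0.5468, -0.0422, 0.1098]
orientation: [-135.0, -0.0, -175.8]
force: [-0.5, 1.1, -0.0]
opening: 0.0596
```

```bash
python3 - <<'E'
from h import *
print(ctrl.get_obs()['force'])
for n in(15,16,20,30,60,110): print(n,end=' ');delta(Q(0,50,n),ori(-45,180))
E
```

```text
[-0.46016133  1.11754269 -0.01667128]
15 turn [-0.0, -0.0, -0.0] shift [0.2, 0.4, 0.2]
16 turn [-0.0, -0.0, -0.0] shift [0.2, 1.1, 0.9]
20 turn [-0.0, -0.0, -0.0] shift [-0.0, 3.9, 3.7]
30 turn [-0.0, -0.0, -0.0] shift [-0.6, 10.9, 10.8]
60 turn [-0.0, -0.0, -0.0] shift [-2.1, 32.1, 32.0]
110 turn [-0.0, -0.0, -0.0] shift [-4.7, 67.4, 67.4]
```

Request:
carry_out([
  [0,0,0,0,0.4,0.4,1],
  [0,0,0,0,1,1,1],
  [0,0,0,0,2,2,1],
  [0,0,0,-0.1,4,4,1],
  [0,0,0,-0.4,7,7,1],
  [0,0,0,-0.6,11,11,1],
  [0,0,0,-1.2,18,18,1],
  [0,0,0,-2.1,32,32,1],
  [0,0,0,-3.2,48,48,1],
  [0,0,0,-4.7,67,67,1],
  [0,0,0,-5,75,85,1],
  [0,0,0,-5,75,110,1],
  [0,0,0,-5,75,120,1],
])

```text
clock: 37.92
tool_pos: [0.542, 0.0336, 0.231]
orientation: [-135.1, 0.1, -175.8]
force: [0.6, 0.2, -0.3]
opening: 0.0594
```

```bash
python3 - <<'E'
from h import *
o=ctrl.get_obs();p0=o['tool_pos']*1000;print(p0,o['opening'])
p1=np.array([485.2,-286,150]);seq=[]
for k in range(1,17):
    f=k/16;g=min(1,k/8);pos=p0+(p1-p0)*f;pos[2]=p0[2]+(285-p0[2])*min(1,f*2) if f<.75 else 285-(285-150)*(f-.75)*4
    seq.append((pos,ori(-45*(1-g),180+21.8*f)))
rows(seq+[seq[-1]]*2,1)
p=wsnap();cv2.imwrite('pics/w9raw.png',p['pixels']);np.savez('w9.npz',T=p['T'],K=p['intrinsics'])
for l in('module1_centre','empty_tray_centre'):
  for d in ctrl.search_frame(p,l)[:8]: print(l,np.round(d['centre'],3),round(d['confidence'],2),wproj(p,d['centre'])[0].round())
E
```

```text
[541.99955516  33.58700376 231.02607793] 0.059357506976782326
[[5.4, 1.4, 1.0, -3.5, -20.0, 6.7, 1.0], [11.0, 2.6, 2.1, -7.1, -39.9, 13.5, 1.0], [16.5, 3.7, 3.3, -10.6, -59.9, 20.2, 1.0], [22.1, 4.8, 4.5, -14.2, -79.9, 27.0, 1.0], [27.7, 5.7, 5.9, -17.7, -99.9, 33.7, 1.0], [33.2, 6.4, 7.3, -21.3, -119.8, 40.5, 1.0], [38.8, 7.1, 8.8, -24.8, -139.8, 47.2, 1.0], [44.3, 7.6, 10.3, -28.4, -159.8, 54.0, 1.0], [44.2, 8.2, 11.6, -31.9, -179.8, 54.0, 1.0], [44.2, 8.7, 12.9, -35.5, -199.7, 54.0, 1.0], [44.1, 9.2, 14.2, -39.0, -219.7, 54.0, 1.0], [44.0, 9.7, 15.5, -42.6, -239.7, 54.0, 1.0], [43.9, 10.3, 16.8, -46.1, -259.7, 20.2, 1.0], [43.8, 10.8, 18.1, -49.7, -279.6, -13.5, 1.0], [43.7, 11.3, 19.4, -53.2, -299.6, -47.3, 1.0], [43.6, 11.9, 20.7, -56.8, -319.6, -81.0, 1.0], [43.6, 11.9, 20.7, -56.8, -319.6, -81.0, 1.0], [43.6, 11.9, 20.7, -56.8, -319.6, -81.0, 1.0]]
empty_tray_centre [ 0.55  -0.071  0.14 ] 0.82 [317. 179.]
```

Request:
carry_out([
  [5.4,1.4,1,-3.5,-20,7,1],
  [11,2.6,2.1,-7,-40,13.5,1],
  [16.5,3.7,3.3,-10.6,-60,20,1],
  [22.1,4.8,4.5,-14,-80,27,1],
  [27.7,5.7,5.9,-17.7,-100,34,1],
  [33.2,6.4,7.3,-21,-120,40.5,1],
  [38.8,7.1,8.8,-25,-140,47,1],
  [44.3,7.6,10.3,-28,-160,54,1],
  [44.2,8.2,11.6,-32,-180,54,1],
  [44.2,8.7,12.9,-35.5,-200,54,1],
  [44.1,9.2,14.2,-39,-220,54,1],
  [44,9.7,15.5,-42.6,-240,54,1],
  [43.9,10.3,16.8,-46,-260,20,1],
  [43.8,10.8,18.1,-50,-280,-13.5,1],
  [43.7,11.3,19.4,-53,-300,-47,1],
  [43.6,11.9,20.7,-56.8,-319.6,-81,1],
  [43.6,11.9,20.7,-56.8,-319.6,-81,1],
  [43.6,11.9,20.7,-56.8,-319.6,-81,1],
])

```text
clock: 40.33
tool_pos: [0.485, -0.287, 0.1489]
orientation: [-179.9, -0.1, -154.0]
force: [0.5, 1.1, -1.1]
opening: 0.0597
```

```bash
python3 - <<'E'
from h import *
delta(np.array([485.2,-286,6]),R.from_euler('xyz',[180,0,-154],degrees=True))
p=snap('top','t9.png')
for l in('module1_centre','empty_tray_centre','cradle','parts_tray'):
  for d in ctrl.search_frame(p,l)[:8]: print(l,np.round(d['centre'],3),round(d['confidence'],2),proj(p,d['centre'])[0].round())
E
```

```text
turn [0.1, -0.1, -0.0] shift [0.2, 1.0, -142.9]
empty_tray_centre [ 0.538 -0.036  0.1  ] 0.64 [337. 215.]
cradle [0.524 0.012 0.006] 0.59 [319. 226.]
cradle [ 0.534 -0.044  0.107] 0.38 [340. 216.]
parts_tray [0.522 0.231 0.009] 0.72 [245. 227.]
```

Request:
carry_out([
  [0.1,-0.1,0,0.2,1,-25,1],
  [0.1,-0.1,0,0.2,1,-60,1],
  [0.1,-0.1,0,0.2,1,-95,1],
  [0.1,-0.1,0,0.2,1,-120,1],
  [0.1,-0.1,0,0.2,1,-134,1],
  [0.1,-0.1,0,0.2,1,-140,1],
  [0.1,-0.1,0,0.2,1,-142,1],
  [0.1,-0.1,0,0.2,1,-143.2,1],
  [0.1,-0.1,0,0.2,1,-143.2,1],
  [0.1,-0.1,0,0.2,1,-143.2,1],
])

```text
clock: 41.82
tool_pos: [0.4854, -0.286, 0.006]
orientation: [-180.0, 0.1, -153.9]
force: [-0.7, -0.6, -1.5]
opening: 0.0597
```

Request:
carry_out([
  [0,0,0,0,0,-0.5,1],
  [0,0,0,0,0,-1,1],
  [0,0,0,0,0,-1,1],
])

```text
clock: 42.2
tool_pos: [0.4851, -0.2859, 0.0045]
orientation: [-180.0, 0.0, -153.9]
force: [-0.2, -0.1, -0.4]
opening: 0.0599
```

Request:
carry_out([
  [0,0,0,0,0,-0.6,1],
  [0,0,0,0,0,-0.6,1],
  [0,0,0,0,0,-0.6,1],
])

```text
clock: 42.58
tool_pos: [0.4854, -0.286, 0.0042]
orientation: [-180.0, 0.0, -153.9]
force: [-1.5, 0.1, 4.5]
opening: 0.0593
```

The tray is on the mat with 4.5 N of contact. Releasing, rising and going over the cradle for the final check.

Request:
carry_out([
  [0,0,0,0,0,0,0],
  [0,0,0,0,0,0,0],
  [0,0,0,0,0,0,0],
  [0,0,0,0,0,0,0],
  [0,0,0,0,0,10,0],
  [0,0,0,0,0,50,0],
  [0,0,0,0,0,100,0],
  [0,0,0,0,0,150,0],
  [0,0,0,0,0,210,0],
  [0,0,0,0,0,260,0],
  [0,0,-4,8,45,275,0],
  [0,0,-8,18,100,275,0],
  [0,0,-14,28,160,275,0],
  [0,0,-20,38,220,275,0],
  [0,0,-21,48,280,275,0],
  [0,0,-21,55,335,275,0],
  [0,0,-21,55,366,275,0],
  [0,0,-21,55,366,275,0],
  [0,0,-21,55,366,275,0],
])

```text
clock: 44.95
tool_pos: [0.5399, 0.0799, 0.2794]
orientation: [-180.0, 0.0, -174.9]
force: [-0.7, 0.9, -0.2]
opening: 0.0881
```

```bash
python3 - <<'E'
from h import *
o=ctrl.get_obs();print(o['clock'],o['force'])
p=wsnap();im=p['pixels'].copy()
for l in('module1_centre','parts_tray'):
  for d in ctrl.search_frame(p,l)[:8]: print(l,np.round(d['centre'],3),round(d['confidence'],2),wproj(p,d['centre'])[0].round())
for q in [Q(30,0,12),Q(-30,0,12),Q(30,90,12),Q(-30,90,12)]:
    u=wproj(p,q/1000)[0];print(u.round(1))
    cv2.drawMarker(im,tuple(int(round(a)) for a in u),(0,0,255),0,4,1)
u=wproj(p,Q(0,45,12)/1000)[0].astype(int)
a=cv2.resize(im[max(0,u[1]-60):u[1]+80,u[0]-70:u[0]+70],(420,420),interpolation=cv2.INTER_CUBIC)
t=snap('top')
e=[np.round(d['centre'],3) for d in ctrl.search_frame(t,'empty_tray_centre')[:2]];print(e)
b=cv2.resize(t['pixels'][180:290,230:450],(370,185),interpolation=cv2.INTER_CUBIC)
s=snap('side');c=cv2.resize(s['pixels'][120:260,240:400],(370,235))
cv2.imwrite('pics/fin.png',np.hstack([a,np.vstack([b,c])]))
for n,pp in(('side',s),('top',t)):
  for l in ['parts_tray','circuit_board','tweezers','screwdriver','solder_spool','flux_jar']:
    r=ctrl.search_frame(pp,l);print(n,l,np.round(r[0]['centre'],3) if r else None)
E
```

```text
44.95 [-0.73193974  0.90590609 -0.17084326]
module1_centre [ 0.536 -0.021  0.085] 0.72 [329.  90.]
parts_tray [0.524 0.22  0.012] 0.62 [320. 256.]
[294.6 100. ]
[346.1 100.9]
[290.7  34.8]
[353.2  36. ]
[array([ 0.54 , -0.051,  0.112]), array([0.527, 0.009, 0.006])]
side parts_tray [0.527 0.234 0.004]
side circuit_board [0.783 0.19  0.002]
side tweezers [0.538 0.018 0.012]
side screwdriver [ 0.73  -0.2    0.017]
side solder_spool None
side flux_jar [0.407 0.431 0.059]
top parts_tray [0.523 0.232 0.008]
top circuit_board None
top tweezers [ 0.748 -0.03   0.01 ]
top screwdriver [ 0.706 -0.232  0.022]
top solder_spool [ 0.678 -0.399  0.047]
top flux_jar None
```

View pics/fin.png

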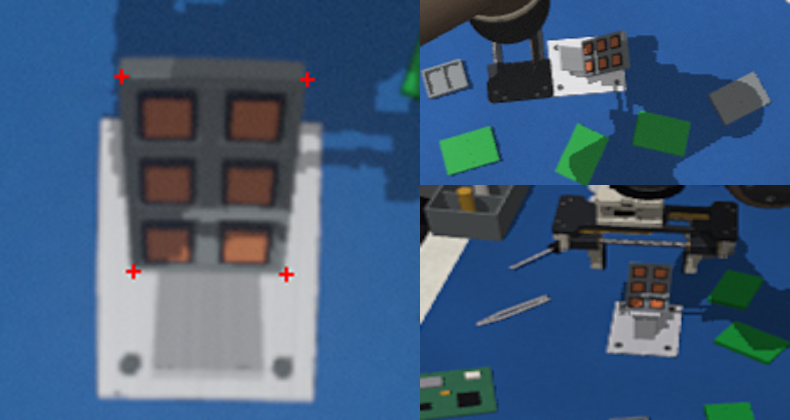

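The filled tray is on the right leaf with all six pads copper up. Its lower edge lies at the predicted valley corners, (133,271) and (286,274). The emptied tray lies flat on the mat, clear of everything, at (740,98) in the montage. Handing in.

```bash
python3 -c "
from plant import ctrl
print(ctrl.close_job())"
```

```text
the job is handed in; nothing more can be done
None
```

The job is done and handed in; the clock read 45 s at the last check, against the 72 s limit. I laid the empty tray face-down on the full one and squared the two with a side squeeze. I then clamped the pair (23.9 mm, fully closed) and turned it slowly 90° about the valley line, which swaps the leaves and puts it upside down. It went down into the V until both leaves carried load. I lifted off the emptied tray and laid it face-down on the mat where the empty tray had started.

**Last checks:**
- **Filled tray:** all six modules show copper up. The tray is on the right leaf with its corners about 1 mm from the predicted seated position, and the gripper is clear of everything.
- **Forces:** the highest contact reading I saw was about 11 N.
- **Bystanders:** the parts tray stayed put in both views. The tweezers, screwdriver and spool matched their start positions in the top view; the circuit board and flux jar matched in the side view.

**Missed or disagreeing:**
- **Emptied tray:** I judged it flat and clear from the final picture only, because the network did not report it there. It gave the filled tray in the cradle as the empty one instead.
- **Side view:** the network missed the spool, mistook the cradle for the tweezers and put the screwdriver about 30 mm off. The top view contradicts the last two.
- **Top view:** the network missed the circuit board and flux jar.
- **Meter and green plates:** I did not re-measure these.

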